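Clamp a setting ring with a slotted strap, adjuster nut and cam lever

TASK

Clamp the setting ring in the inspection fixture: take the slotted steel strap out of its wooden block and slide it under the knurled nut, between the two guide pins, so that it lies flat on the ring with the stud through its slot and its tail to the front. Then screw the nut down until the red cam lever meets firm resistance about midway through its swing, and close the lever fully so that it clamps the ring firmly. The ring stays on its seat, and the case and V-block standing near are left alone.

Things in the scene. Friction and masses are not known exactly. Their poses are not given: they have to be found in the camera images.
- fixture: fixed inspection fixture: dark steel base plate (x -77 to +65, 116 wide, 14 high) with a grey housing (x -42 to +50, 106 wide) whose top, 34 above the plate, is the ring's seat. Origin on the plate under the stud's axis, z up, front to -x. Three locating pins 12 high stand round the ring. Stud dia 15 in the middle, top at z = 103 (lever open), carries the nut. Lever on the right (-y).
- guide_left (a point): top of one of the two steel guide pins (dia 8.4, tops 65 above the plate) at the fixture's front: fixture x = -36, y = +26.2
- guide_right (a point): top of the other guide pin: fixture x = -36, y = -26.2. 44 clear between the pins; the 40 wide part of the strap lies between them, which stops it from turning. No room for fingers there
- stud_axis (a point): fixed point on the stud's axis, 54 above the plate (level with the ring's top); axes as the fixture's. The round adjuster nut runs on the stud: knurled body dia 34 x 18 on a flange dia 39 x 4, brass top. As found (lever open) its underside is 72 to 78 above the plate. The lever pulls stud and nut down: 7.9 by the middle of its swing, 11 in all.
- nut_grip (a point): fixed point on the stud's axis 97 above the plate: TCP height to take the nut from above (lever at its middle). Clockwise from above screws it down, 12 per turn; stiff (0.3 N m, grip with 80 N), stays where left. Found 0.9 to 3.6 rad too loose. Right is just snug on the strap with the lever at its middle, +-0.6 rad; a grip following the thread then feels 4 N more push up per 0.25 rad.
- ring_gauge: steel setting ring, dia 62 x 20 high, loose on the fixture's seat round the stud between the locating pins; origin at the centre of its underside, 34 above the plate; its top is 54 above the plate
- strap: loose slotted steel clamp strap, 9 thick, 0.2 kg. Origin on the underside where the stud's axis comes when home; x along it. Wide part 40 wide, x -42 to +34, slot 18 wide from x -8 to the open end +34; tail 22 wide on to x -74. Starts flush in its block, underside 5 above the plate: can be gripped there only across the wide part near x -17. Home: flat on the ring, tail to the fixture's front.
- strap_tail (a point): middle of the strap's tail, strap x = -59, half way up its thickness: where it must be held, across the 22 width, to bring it under the nut, because of the guide pins
- stowage: fitted wooden block fixed to the plate, x -88 to +48, 110 wide, 14 high, with a close pocket 9 deep for the strap. Beside the strap's wide part, from x -35 to +4, are finger cut-outs 33 wide, down to the plate. Origin on the plate under that of the stowed strap, same axes
- lever_pivot (a point): axis of the cam lever, at fixture x = 0, y = -78, 27 above the plate; the lever swings in the fixture's upright x-z plane there
- lever_ball (a point): centre of the red ball (dia 25) at the lever's end, 70 from the pivot. At lever value t it stands at fixture x = -70 cos(a), y = -78, z = 27 + 70 sin(a), with a = 115 deg - t: leaning slightly back when open, over the top, and down to the front when closed
- lever (a joint): turn of the cam lever, rad: 0 to 0.15 open (as found), 0.935 middle, 1.87 closed at its stop. Stays where left; goes over centre near 1.8 and then holds itself closed. The ball needs 3 N to move free, up to about 8 N when clamping; best pushed along its arc by closed fingers behind it. A nut tightened hard with the lever at the middle drives it back
- indenter_case: small blue case 37 x 56 x 23, a bystander; origin at the centre of its underside
- v_block_2: pale grey V-block 42 x 50 x 40, a bystander; origin at the centre of its underside
Not all that is in view belongs to the job. What is shaped like the ring_gauge but blue or yellow is not meant.

How it is judged (in metres and radians):
On the way, in this order (a step that is already met when the one before it is completed fails the run):
1. the strap lies home: flat on the ring, its slot round the stud under the nut, its tail between and beyond the guide pins (x of strap in the frame of fixture between -0.006 and 0.006 m and y of strap in the frame of fixture between -0.005 and 0.005 m and z of strap in the frame of fixture between 0.05 and 0.058 m and x of strap_tail in the frame of fixture between -0.065 and -0.053 m and y of strap_tail in the frame of fixture between -0.008 and 0.008 m), for 0.2 s.
2. the lever meets resistance about midway: the strap is pressed on the ring (over 8 N) while the lever is between one and two thirds of its travel (value of joint lever between 0.62 and 1.25 rad and contact force between strap and ring_gauge above 8 N), for 0.02 s.
At the end, for the whole second after the job is handed in: Strap home, flat on the ring (within 6 mm along, 5 mm across, 4 mm in height, tail within 8 mm of the middle); ring on its seat within 5 mm; lever over 1.74 rad; strap pressing on the ring with 48 to 115 N (resistance first met at 40 to 60 % of the lever's travel); all at rest (all of step 1 and x of ring_gauge in the frame of fixture between -0.005 and 0.005 m and y of ring_gauge in the frame of fixture between -0.005 and 0.005 m and z of ring_gauge in the frame of fixture between 0.03 and 0.038 m and value of joint lever above 1.74 rad and contact force between strap and ring_gauge between 48 and 115 N and linear speed of strap below 0.02 m/s); the robot touches nothing.
It fails at once if a bystander is moved more than 15 mm (distance of any of indenter_case, v_block_2 from where it was at the start of the episode above 0.015 m).
It also fails if it takes over 72 s, if anything falls off the work surface, if the arm or the gripper's body presses on something with over 40 N, if the wrist force passes 120 N, or if a joint passes its speed limit or range.

ROBOT

A 6-joint arm with a two-finger parallel gripper is mounted at the origin on a cart in front of the work surface, level with it; the furniture and walls round the work are solid. World frame = base frame: x ahead of the robot, y to its left, z up, the work surface at z = 0. Lengths are in m, angles in degrees, forces in N, time in s.
With the tool pointing down it reaches from about 0.35 to 0.725 m from the base axis. Payload 6 kg.
Tool frame: the origin (TCP) lies between the finger pads, 19 mm behind the fingertips; this is the grasp point; z points along the fingers, y is the line along which they close (so a half turn about z gives the same grasp; the last joint's range is limited). The gripper opens to 85 mm and grips with 20 to 120 N. Pads are 22 mm wide; open, the fingers measure 114 mm over their backs; the gripper's body (76 mm by 85 mm) begins 54 mm behind the grasp point. The pads swing forward as they close: fully open they stand 13 mm farther back than shut.
Start: joints at [93.604, 2.303, 4.859, 0, -92.561, -19.12], TCP at [0.16, 0.578, 0.25] pointing down, gripper open.
Joint ranges: [-146.85, 146.85], [-73.84, 115.35], [-62.03, 85.46], [-188.31, 113.3], [-161.28, -10.13], [-171.36, 171.36]. Speed limits (degrees/s): [147.25, 147.25, 172.46, 180, 180, 180].

INTERFACE

Orientations are given as [roll, pitch, yaw] about the fixed x, y, z axes, in that order (R = Rz(yaw) Ry(pitch) Rx(roll)).
In Python, from rig import r gives the robot as it stands. Calls block until the motion is done:
- r.move_pose(position, orientation): joint-space move of the TCP to a pose.
- r.servo_line(position, rot=None, feed=0.15): straight line of the TCP; rot=None keeps the orientation; feed is the mean speed in m/s.
- r.move_joints(angles): joint-space move.
- r.ungrasp() and r.close(): open the fingers fully, or close them until they stop; the grip force is fixed at half the most.
- r.pause(seconds).
- r.inverse_kinematics(position, orientation): joint angles nearest the present ones, or None.
- r.read_camera(name): name is "scene" or "side" or "wrist"; returns the picture (400x640x3 uint8, red, green, blue); there is no depth.
- r.camera_model(name): a dict with "intrinsics" (3x3 intrinsics, pixels), "extrinsics" (4x4, takes a point from world to camera coordinates). Camera axes: x right, y up, looking along -z (the intrinsics and any distortion apply to the point x, -y, -z); pixel columns grow to the right and rows downward; lengths in m; the calibration is good to about 2 mm. The wrist camera is an equidistant fisheye: a pixel r from the principal point sees the ray r / f radians off the axis. A picture is of the moment at which its call begins: read the wrist's pose just before it. camera_model takes no time and is no camera call; for the wrist camera it gives the pose at the moment of the call.
A pose or a line that the arm cannot do raises r.PlanningError and nothing moves.
- r.finish_job(): hands the job in; it is judged then, once.
Readings, each from a call of its own:
- r.current_clock(): time.
- r.current_joint_positions(): joint angles.
- r.current_dq(): joint speeds.
- r.current_effort(): joint torques, N m.
- r.current_tcp_pos(): TCP position.
- r.current_orientation(): TCP orientation.
- r.current_wrist_force(): force on the tool from outside, world axes, zero at the start.
- r.current_wrist_torque(): the same for the moment, N m.
- r.current_opening(): finger opening in m.
- r.current_gripper_force(): force on a finger pad.
Only numpy, scipy, OpenCV 4.12 (cv2) and the standard library are available. Lean on these libraries where they do the work, as an engineer would, in place of code of your own. Each camera call takes 0.05 s, during which the arm holds its last target. There are 200 camera calls.

## Working session

There is one attempt and no reset: what is moved stays moved. The work goes in short steps, each a Python script; the robot and the scene stay as the last script left them, time stands still between calls to the robot, and variables do not carry over. Pictures are saved under pics/ and viewed, at most 10 in all, crops included, and the job is handed in when it is done.

```bash
ls; mkdir -p pics; python3 - <<'E'
from rig import r
import cv2,numpy as np
for n in("scene","side","wrist"):
    im=r.read_camera(n); cv2.imwrite(f"pics/{n}0.png",im[:,:,::-1])
    m=r.camera_model(n); print(n,{k:(np.round(v,4).tolist() if not isinstance(v,str) else v) for k,v in m.items()})
print(r.current_clock())
E
```

```text
pics
scene {'intrinsics': [[450.2356, 0.0, 310.8722], [0.0, 450.2356, 198.1625], [0.0, 0.0, 1.0]], 'extrinsics': [[0.6517, -0.7583, 0.0151, -0.3397], [0.5102, 0.453, 0.7311, -0.3745], [-0.5612, -0.4688, 0.6821, -1.1295], [0.0, 0.0, 0.0, 1.0]]}
side {'intrinsics': [[432.9066, 0.0, 316.2741], [0.0, 432.9066, 197.6032], [0.0, 0.0, 1.0]], 'extrinsics': [[0.8378, -0.5457, -0.0165, -0.4763], [0.3809, 0.5626, 0.7338, -0.2903], [-0.3912, -0.621, 0.6792, -0.9819], [0.0, 0.0, 0.0, 1.0]]}
wrist {'intrinsics': [[309.7069, 0.0, 323.4399], [0.0, 309.7069, 202.4545], [0.0, 0.0, 1.0]], 'extrinsics': [[-0.2682, -0.9634, 0.0011, 0.6006], [0.9141, -0.2548, -0.3155, 0.0413], [0.3042, -0.0836, 0.9489, -0.3791], [0.0, 0.0, 0.0, 1.0]]}
0.15
```

View pics/scene0.png

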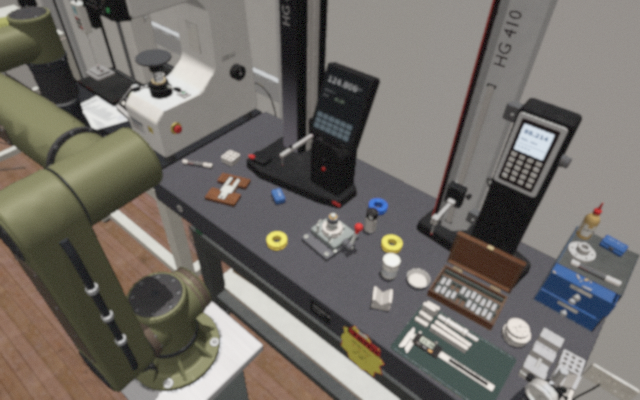

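View pics/wrist0.png

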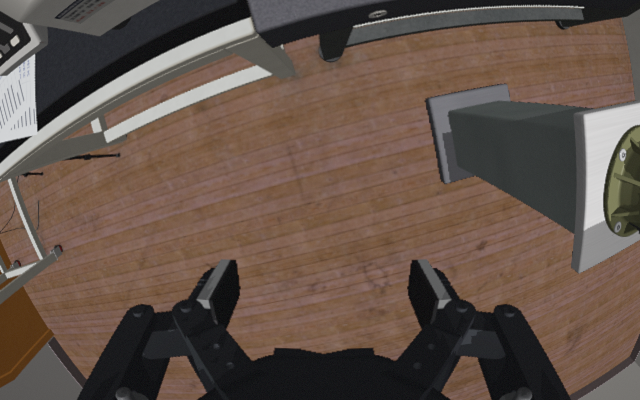

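The scene view shows the strap in its brown block at about (229,188), the fixture at (333,230) with the red lever ball at (359,228), the blue case at (278,196) and the V-block at (381,298). The blue ring (377,205) and the yellow rings (277,240) and (392,243) are decoys. The wrist view shows only the floor.

```bash
cat > h.py <<'E'
from rig import r
import cv2,numpy as np
from scipy.spatial.transform import Rotation as R
def ray(m,px,name):
    K=np.array(m["intrinsics"]);E=np.array(m["extrinsics"])
    u=(px[0]-K[0,2])/K[0,0];v=(px[1]-K[1,2])/K[1,1]
    if name=="wrist":
        t=np.hypot(u,v); s=np.sin(t)/max(t,1e-9); d=np.array([u*s,v*s,np.cos(t)])
    else: d=np.array([u,v,1.])
    d=d*[1,-1,-1]
    return -E[:3,:3].T@E[:3,3], E[:3,:3].T@d
def hit(m,px,z,name):
    c,d=ray(m,px,name); return c+d*(z-c[2])/d[2]
def proj(m,p,name):
    K=np.array(m["intrinsics"]);E=np.array(m["extrinsics"])
    q=(E[:3,:3]@np.asarray(p,float).T).T+E[:3,3]; q=q*[1,-1,-1]
    n=np.hypot(q[...,0],q[...,1]); 
    k=np.arctan2(n,q[...,2])/n if name=="wrist" else 1/q[...,2]
    return np.stack([K[0,0]*q[...,0]*k+K[0,2],K[1,1]*q[...,1]*k+K[1,2]],-1)
E
python3 - <<'E'
from h import *
m=r.camera_model("scene")
for n,p,z in [("stow",(229,188),.014),("fix",(331,240),.014),("nut",(333,217),.09),("ball",(359,228),.09),("case",(278,196),.02),("vb",(381,298),.03)]:
    print(n,hit(m,p,z,"scene").round(3))
m=r.camera_model("scene");E=m["extrinsics"];print("cam",-np.array(E)[:3,:3].T@np.array(E)[:3,3])
print(r.current_orientation())
im=cv2.imread("pics/scene0.png");cv2.imwrite("pics/c1.png",cv2.resize(im[165:315,190:420],None,fx=3.4,fy=3.4,interpolation=cv2.INTER_CUBIC))
im=cv2.imread("pics/side0.png");cv2.imwrite("pics/s1.png",im)
E
```

```text
stow [0.482 0.338 0.014]
fix [ 0.529 -0.075  0.014]
nut [ 0.549 -0.062  0.09 ]
ball [ 0.564 -0.147  0.09 ]
case [0.56 0.18 0.02]
vb [ 0.444 -0.315  0.03 ]
cam [-0.22141206 -0.6174598   1.04933962]
[ 1.79915562e+02 -8.29368718e-03 -1.55143216e+01]
```

View pics/c1.png

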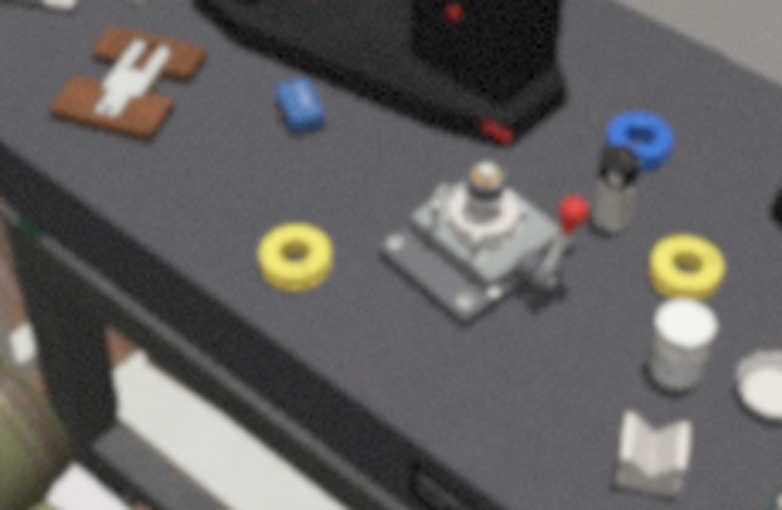

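The crop confirms the choice. The slotted grey strap lies in the brown block with its fork end away from the robot and its tail towards it. The fixture, with its pale ring and nut, stands at right. The yellow and blue rings stay out of it. Next I take close wrist views.

```bash
python3 - <<'E'
from h import *
import json
M={}
def snap(n):
    m=r.camera_model("wrist");im=r.read_camera("wrist")
    M[n]={k:np.array(m[k]).tolist() for k in("intrinsics","extrinsics")}
    cv2.imwrite(f"pics/{n}.png",im[:,:,::-1])
r.move_pose([.475,.338,.18],[180,0,0]);r.pause(.3);snap("st1")
r.move_pose([.54,-.06,.22],[180,0,0]);r.pause(.3);snap("fx1")
r.servo_line([.51,-.03,.22]);r.pause(.3);snap("fx2")
json.dump(M,open("M.json","w"));print(r.current_clock(),r.current_joint_positions())
a=cv2.imread("pics/st1.png");b=cv2.imread("pics/fx1.png")
cv2.imwrite("pics/st1b.png",cv2.resize(a[0:300,120:520],None,fx=2,fy=2,interpolation=cv2.INTER_CUBIC))
cv2.imwrite("pics/fx1b.png",cv2.resize(b[0:300,120:520],None,fx=2,fy=2,interpolation=cv2.INTER_CUBIC))
E
```

```text
4.625 [ 1.92148651e+01 -1.14630216e+01 -1.12503731e+01  1.57035515e-03
 -9.02396860e+01  7.07514615e+01]
```

View pics/st1b.png

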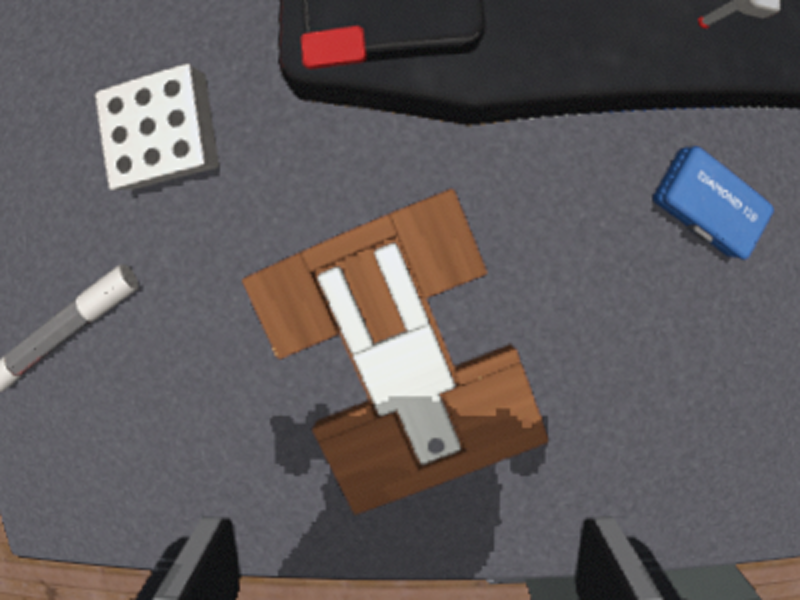

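View pics/fx1b.png

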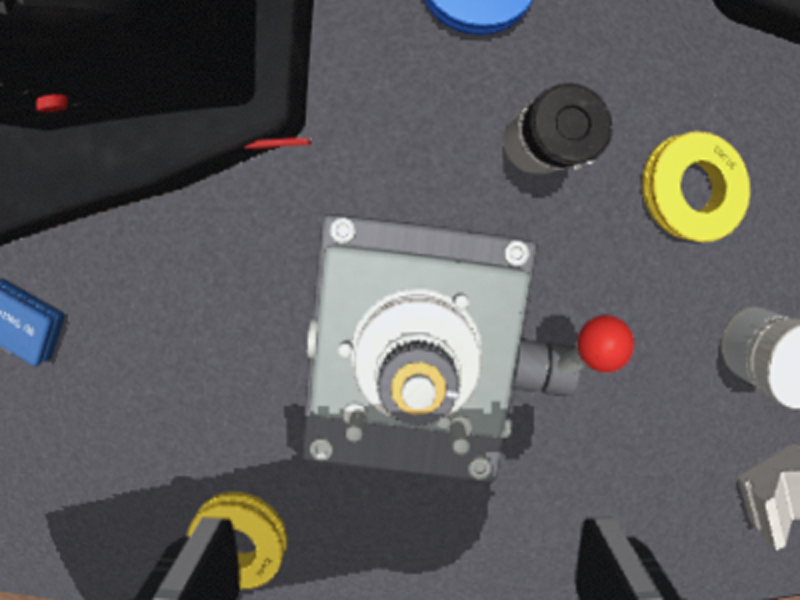

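Strap view (2x crop): fork tips at (317,274) and (394,243), tail end at (420,467)–(462,450), block corners at (243,280), (454,189), (548,440) and (355,512). Fixture view: plate back corners at (327,216) and (535,242), stud top (419,391), guide tops (354,433) and (461,446), ball (606,343). I'll fit the poses to these.

```bash
python3 - <<'E'
from h import *
import json
from scipy.optimize import least_squares
M=json.load(open("M.json"))
def fit(n,P,U,g,fz):
    P=np.array(P,float)/1000;U=np.array(U,float)/2+[120-.25,-.25]
    def w(q):
        c,s=np.cos(q[2]),np.sin(q[2]);return np.c_[q[0]+c*P[:,0]-s*P[:,1],q[1]+s*P[:,0]+c*P[:,1],P[:,2]+(q[3] if fz else 0)]
    f=lambda q:(proj(M[n],w(q),"wrist")-U).ravel()
    s=least_squares(f,g,loss="soft_l1");print(n,fz,s.x[:2].round(4),np.degrees(s.x[2]).round(2),s.x[3].round(4));print(f(s.x).reshape(-1,2).round(1).tolist())
for fz in(0,1):
  fit("st1",[(34,20,14),(34,-20,14),(-74,11,14),(-74,-11,14),(48,55,14),(48,-55,14),(-88,-55,14),(-88,55,14),(-8,9,14),(-8,-9,14)],
   [(317,274),(394,243),(420,467),(462,450),(243,280),(454,189),(548,440),(355,512),(373,346),(410,332)],[.48,.34,.3,0],fz)
  fit("fx1",[(65,58,14),(65,-58,14),(0,0,103),(-36,26.2,65),(-36,-26.2,65),(29.6,-78,90.4),(50,53,34),(50,-53,34),(-77,58,14),(-77,-58,14)],
   [(327,216),(535,242),(419,391),(354,433),(461,446),(606,343),(325,249),(530,272),(304,460),(494,480)],[.55,-.06,0,0],fz)
E
```

```text
st1 0 [0.5003 0.3507] 22.47 0.0
[[-0.1, 0.7], [0.7, -0.5], [0.6, -0.9], [-0.2, -0.0], [-1.7, -0.7], [0.1, -1.4], [1.5, 1.2], [-0.4, 2.1], [0.2, 0.3], [-0.9, 0.3]]
fx1 0 [ 0.5467 -0.0629] -7.19 0.0
[[-2.4, -1.5], [2.2, -0.2], [-0.1, 1.2], [-0.2, 0.6], [0.1, 0.4], [0.1, -0.6], [-0.8, -2.4], [1.7, -0.2], [-1.8, 0.6], [1.1, 1.9]]
st1 1 [0.4994 0.3508] 22.41 -0.0045
[[0.6, 1.1], [0.8, 0.2], [0.4, -1.9], [-0.7, -0.9], [-0.5, -0.4], [-0.2, -0.3], [0.4, 0.4], [-0.2, 0.8], [0.4, 0.2], [-1.0, 0.2]]
fx1 1 [ 0.5451 -0.0631] -6.95 -0.0067
[[-1.6, 0.1], [0.9, 0.7], [-0.0, 0.7], [0.8, -0.1], [-0.1, -0.6], [-2.1, -0.8], [0.1, -1.0], [0.4, 0.5], [-0.4, -0.2], [0.8, 0.6]]
```

Both fits are consistent with the plate (z = 0) being the work surface. The strap is at (0.500, 0.3507) with yaw 22.4°, and the fixture at (0.5463, -0.063) with yaw -7.1°. Now I grip the strap, shift it 45 mm along its block so the tail overhangs, and set it down.

```bash
cat >> h.py <<'E'
def fr(o,yaw):
    c,s=np.cos(np.radians(yaw)),np.sin(np.radians(yaw))
    return lambda x,y,z:[o[0]+(c*x-s*y)/1000,o[1]+(s*x+c*y)/1000,z/1000]
SY=22.45; ST=fr((.5000,.3507),SY)
FY=-7.1; FX=fr((.5463,-.063),FY)
def st(t=""): print(t,round(r.current_clock(),2),np.round(r.current_tcp_pos(),4),"F",np.round(r.current_wrist_force(),1),"T",np.round(r.current_wrist_torque(),2),"op",round(r.current_opening(),4),"g",np.round(r.current_gripper_force(),1))
E
python3 - <<'E'
from h import *
r.move_pose(ST(-17,0,70),[180,0,SY]);st("above")
r.servo_line(ST(-17,0,24.5),feed=.1);st("down")
r.close();st("closed")
r.servo_line(ST(-17,0,44),feed=.08);st("up")
if r.current_opening()>.035:
    r.servo_line(ST(-62,0,44));st("over")
    r.servo_line(ST(-62,0,35),feed=.06);st("lowered")
im=r.read_camera("wrist");cv2.imwrite("pics/g1.png",im[:,:,::-1])
E
```

```text
above 6.12 [0.485  0.3436 0.0708] F [-0.3 -0.2 -0.3] T [-0.03 -0.05 -0.05] op 0.0852 g 0.0
down 6.73 [0.4847 0.3441 0.0249] F [ 0.4 -0.1  0.7] T [0.05 0.02 0.01] op 0.0855 g 0.0
closed 7.22 [0.4847 0.3447 0.0255] F [0.1 0.2 4.7] T [ 0.03  0.23 -0.02] op 0.038 g 60.8
up 7.62 [0.4839 0.3441 0.0435] F [ 0.9 -0.4 -2.7] T [0.06 0.02 0.02] op 0.0378 g 62.2
over 8.07 [0.4423 0.3268 0.0436] F [ 0.2  0.2 -1.5] T [ 0.01 -0.02  0.03] op 0.0378 g 62.2
lowered 8.37 [0.4431 0.3272 0.0346] F [ 1.   1.4 -0.1] T [ 0.29 -0.23 -0.  ] op 0.0375 g 62.4
```

```bash
python3 - <<'E'
from h import *
r.servo_line(ST(-62,0,34.3),feed=.05);st("low");r.ungrasp();st("open")
r.servo_line(ST(-62,0,75),feed=.2)
r.servo_line(ST(-104,0,65),feed=.2);r.pause(.2)
m=r.camera_model("wrist");im=r.read_camera("wrist")
np.save("g2.npy",m["extrinsics"]);cv2.imwrite("pics/g2.png",cv2.resize(im[80:400,120:520,::-1],None,fx=1.8,fy=1.8,interpolation=cv2.INTER_CUBIC));st()
E
```

```text
low 8.67 [0.443  0.3271 0.0345] F [-0.4  0.1  1.9] T [ 0.06 -0.1   0.02] op 0.038 g 62.6
open 9.2 [0.4427 0.327  0.0342] F [ 0.6 -0.9 -0.2] T [-0.01 -0.03 -0.05] op 0.0855 g 0.0
 10.17 [0.4042 0.3111 0.0649] F [ 0.9 -0.3 -0.2] T [ 0.   -0.01  0.02] op 0.0855 g 0.0
```

View pics/g2.png

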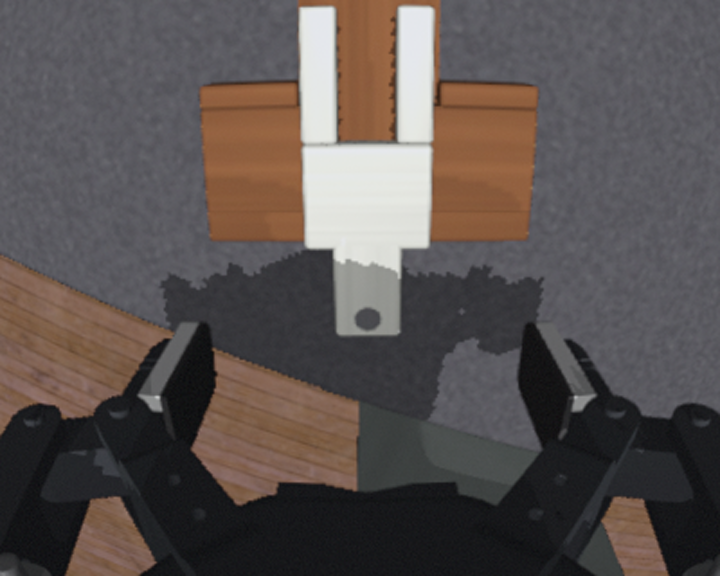

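The strap lies flat on its block, with the tail end at (368,320) overhanging and centred between the fingers at (190,380) and (545,380). I'll grip the tail, lift it, and go to a point in front of the fixture.

```bash
python3 - <<'E'
from h import *
r.servo_line(ST(-104,0,22.5),feed=.1);st("down")
r.close();st("closed")
r.servo_line(ST(-104,0,90),feed=.15);st("up")
q=r.inverse_kinematics(FX(-140,0,110),[180,0,FY]);print(q)
r.move_pose(FX(-140,0,110),[180,0,FY]);st("pre")
r.servo_line(FX(-121,0,68.5),feed=.1);r.pause(.3);st("pre2")
m=r.camera_model("wrist");im=r.read_camera("wrist")
np.save("g3.npy",m["extrinsics"]);cv2.imwrite("pics/g3full.png",im[:,:,::-1])
cv2.imwrite("pics/g3.png",cv2.resize(im[130:330,190:450,::-1],None,fx=3,fy=3,interpolation=cv2.INTER_CUBIC))
s=r.read_camera("side");cv2.imwrite("pics/side3.png",s[:,:,::-1]);st()
E
```

```text
down 10.74 [0.4041 0.311  0.0228] F [-0.9 -0.3  0.1] T [-0.01 -0.02  0.  ] op 0.0857 g 0.0
closed 11.34 [0.4039 0.3111 0.0229] F [-2.2 -0.   3.2] T [-0.27  0.53 -0.01] op 0.0205 g 58.6
up 11.94 [0.4033 0.3107 0.0887] F [-0.2 -0.7 -2. ] T [-0.05  0.11  0.05] op 0.0209 g 58.7
[ 2.22428759e+01 -2.79261763e+01 -3.51286484e+01  2.54444375e-14
 -8.27975279e+01  6.06571241e+01]
pre 13.28 [ 0.4075 -0.0451  0.1098] F [-0.4 -1.1 -1.3] T [-0.03  0.06  0.  ] op 0.0202 g 58.7
pre2 14.19 [ 0.4264 -0.0479  0.069 ] F [-0.4  0.  -1.6] T [-0.01  0.05  0.05] op 0.0206 g 58.7
 14.29 [ 0.4263 -0.048   0.0688] F [ 1.1 -0.5 -2.6] T [-0.    0.1   0.05] op 0.0206 g 58.7
```

View pics/g3.png

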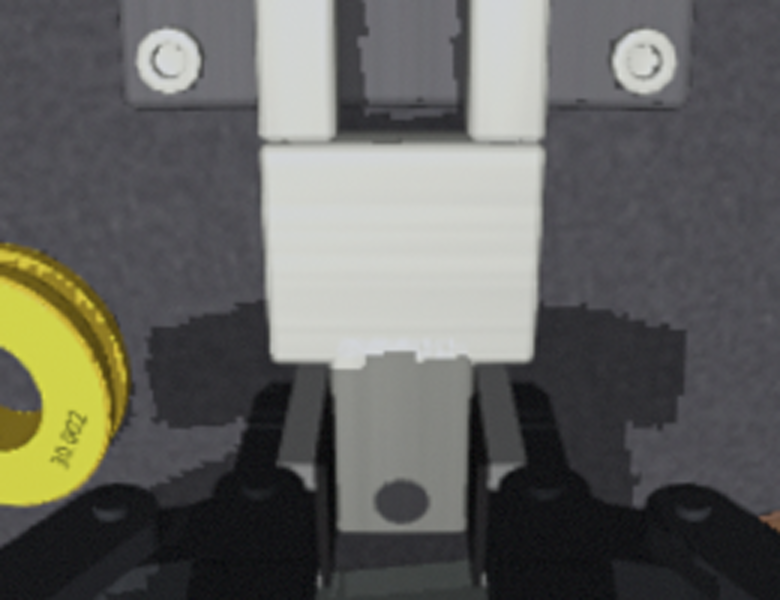

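The strap is held straight. Its centreline is at column 403 (crop), and the plate's front corners (127,103) and (688,103) and bolts (168,62) and (644,62) are centred on about 406. One more crop for the guide pins and stud.

```bash
python3 - <<'E'
from h import *
im=cv2.imread("pics/g3full.png");cv2.imwrite("pics/g3u.png",cv2.resize(im[20:170,220:420],None,fx=4,fy=4,interpolation=cv2.INTER_CUBIC))
m=dict(r.camera_model("wrist"));m["extrinsics"]=np.load("g3.npy")
F=np.array(FX(0,0,0));c,s=np.cos(np.radians(FY)),np.sin(np.radians(FY))
def loc(px,z):
    p=hit(m,np.array(px)/3+[190-.33,130-.33],z,"wrist")-F;return np.round([1000*(c*p[0]+s*p[1]),1000*(-s*p[0]+c*p[1])],1)
for n,px,z in [("plL",(127,103),.014),("plR",(688,103),.014),("bL",(168,62),.017),("bR",(644,62),.017),("sL",(271,360),.069),("sR",(533,360),.069),("tL",(340,531),.069),("tR",(466,531),.069),("wL",(260,140),.069),("wR",(546,140),.069)]: print(n,loc(px,z))
E
```

```text
plL [-74.4  56.3]
plR [-74.4 -56.4]
bL [-65.9  46.4]
bR [-65.9 -45.8]
sL [-102.9   20.7]
sR [-102.9  -18.4]
tL [-134.7   11.3]
tR [-134.7   -9.4]
wL [-69.3  20.6]
wR [-69.3 -18.6]
```

View pics/g3u.png

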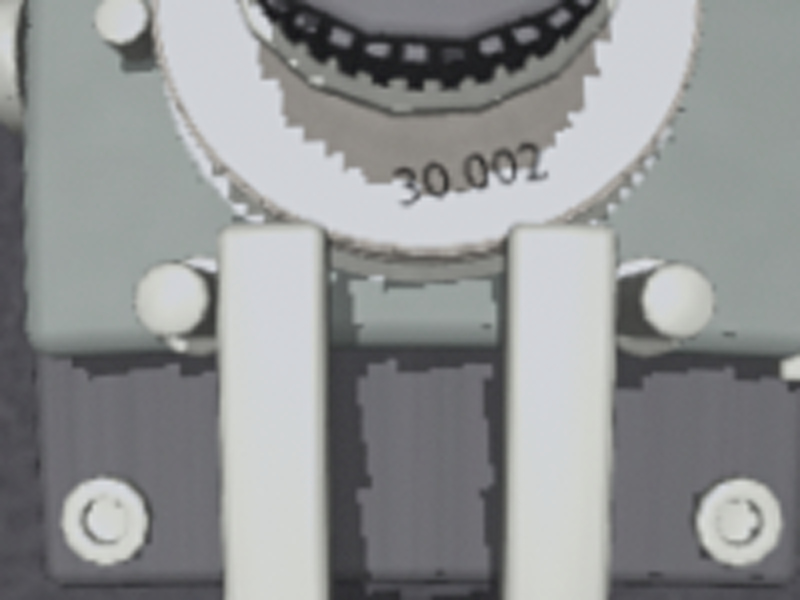

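The strap tips at (272,228) and (560,228) are already between the guide pins at (172,299) and (678,299). The gap is 13 px on the left and 29 px on the right, so I shift 0.9 mm to -y and slide in step by step, watching the force.

```bash
python3 - <<'E'
from h import *
c,s=np.cos(np.radians(FY)),np.sin(np.radians(FY))
p=np.array(r.current_tcp_pos())-FX(0,0,0);print("tcp in fix",1000*(c*p[0]+s*p[1]),1000*(-s*p[0]+c*p[1]))
Y=-.9
r.servo_line(FX(-121,Y,67.3),feed=.03);r.pause(.2);f0=np.array(r.current_wrist_force());st("0")
def loc(f): return np.array([c*f[0]+s*f[1],-s*f[0]+c*f[1],f[2]])
for x in list(range(-117,-69,6))+list(range(-68,-53,1)):
    r.servo_line(FX(x,Y,67.3),feed=.06 if x<-68 else .03)
    f=np.mean([r.current_wrist_force() for _ in range(3)],0);f=loc(np.array(f)-f0);print(x,round(r.current_clock(),2),f.round(1))
    if f[0]<-7 or abs(f[1])>9 or abs(f[2])>10: break
st("end")
m=r.camera_model("wrist");im=r.read_camera("wrist");np.save("g4.npy",m["extrinsics"]);cv2.imwrite("pics/g4full.png",im[:,:,::-1])
E
```

```text
tcp in fix -120.91408319567492 0.04425318239580263
0 14.74 [ 0.4261 -0.049   0.0673] F [-0.2 -1.  -1. ] T [ 0.04  0.   -0.06] op 0.0203 g 58.7
-117 14.99 [ 0.3  1.8 -0.6]
-111 15.24 [-0.1  1.5  0.5]
-105 15.49 [-0.9  1.5 -1.4]
-99 15.74 [-0.7  1.6 -1.4]
-93 15.99 [ 0.1  1.1 -0.5]
-87 16.24 [-0.4  1.2 -0.8]
-81 16.49 [0.4 0.1 0.4]
-75 16.74 [ 0.   0.5 -1.1]
-68 17.12 [ 0.7  0.6 -0.4]
-67 17.38 [ 0.   0.5 -1.3]
-66 17.62 [ 0.5  0.5 -1.1]
-65 17.88 [ 1.1  0.9 -0.6]
-64 18.12 [ 0.2  0.5 -0.9]
-63 18.38 [-0.7  0.4 -1. ]
-62 18.62 [ 0.9  0.7 -1.3]
-61 18.88 [-0.1  1.9  0.2]
-60 19.12 [ 0.3  0.8 -1.3]
-59 19.38 [ 0.4  1.1 -1. ]
-58 19.62 [-0.4  1.6 -1.4]
-57 19.88 [-0.8  0.1  0.1]
-56 20.12 [-5.4  1.9  1. ]
-55 20.38 [-10.3   1.7   3.9]
end 20.38 [ 0.4898 -0.057   0.0666] F [-10.3   2.    2.8] T [0.86 2.95 0.13] op 0.0209 g 59.1
```

Contact with the stud came at the expected place, and it puts the fixture origin about 2.5 mm further along x and 1 mm to -y. I back off slightly, lower onto the ring and release.

```bash
python3 - <<'E'
from h import *
Y=-.9
r.servo_line(FX(-57.3,Y,67.3),feed=.03);r.pause(.2);st("back");f0=np.array(r.current_wrist_force())
for z in np.arange(66.3,59,-.6):
    r.servo_line(FX(-57.3,Y,z),feed=.03)
    f=np.mean([r.current_wrist_force() for _ in range(3)],0)-f0;print(round(z,1),f.round(1))
    if f[2]>4: break
st("low");r.ungrasp();st("open")
r.servo_line(FX(-80,Y,z+2),feed=.1)
r.servo_line(FX(-95,Y,z+50),feed=.2)
r.move_pose(FX(-40,Y,190),[180,0,FY]);r.pause(.3);st("clear")
m=r.camera_model("wrist");im=r.read_camera("wrist");np.save("g5.npy",m["extrinsics"]);cv2.imwrite("pics/g5full.png",im[:,:,::-1])
cv2.imwrite("pics/g5.png",cv2.resize(im[80:300,190:480,::-1],None,fx=2.7,fy=2.7,interpolation=cv2.INTER_CUBIC))
E
```

```text
back 20.88 [ 0.4895 -0.0568  0.0674] F [-1.3  0.2 -1.5] T [ 0.18  0.2  -0.02] op 0.0207 g 58.7
66.3 [ 0.1 -0.4 -0.3]
65.7 [ 1.9 -1.  -0.3]
65.1 [ 1.7 -0.2  0.2]
64.5 [ 1.3 -1.1 -0.3]
63.9 [ 1.5 -0.1  0.3]
63.3 [ 0.9 -0.9 -0. ]
62.7 [ 0.2 -0.2  1.8]
62.1 [-1.8  0.   6. ]
low 22.88 [ 0.4894 -0.0569  0.0626] F [-3.1  0.3  4.5] T [0.3  1.17 0.04] op 0.0203 g 59.5
open 23.52 [ 0.4893 -0.0568  0.062 ] F [-0.6 -0.1  0.4] T [-0.02 -0.02 -0.05] op 0.0852 g 0.0
clear 25.06 [ 0.5059 -0.0589  0.1892] F [ 0.4 -0.3 -0.1] T [-0.01  0.04 -0.  ] op 0.0853 g 0.0
```

View pics/g5.png

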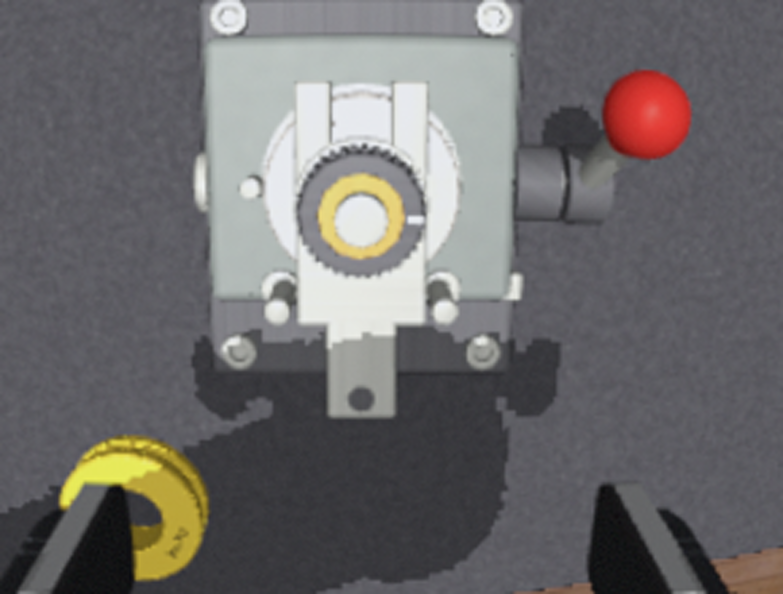

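Strap is home: its tail at (361,370) is straight between the pins (277,310) and (445,310), with the nut (361,220) above it and the lever ball at (647,114). I correct the frame and swing the lever to its middle, then measure it from the ball's position.

```bash
cat >> h.py <<'E'
FX=fr(FX(2.5,-1.0,0)[:2],FY)
def tofix(p):
    c,s=np.cos(np.radians(FY)),np.sin(np.radians(FY));d=(np.asarray(p)-FX(0,0,0))*1000
    return np.array([c*d[0]+s*d[1],-s*d[0]+c*d[1],d[2]])
def ball(im,E):
    "lever angle from red ball centre, ray against its plane y=-78"
    h=cv2.cvtColor(im,cv2.COLOR_RGB2HSV);k=(((h[...,0]<6)|(h[...,0]>174))&(h[...,1]>150)&(h[...,2]>90)).astype(np.uint8)
    n,_,S,C=cv2.connectedComponentsWithStats(k);m=dict(r.camera_model("wrist"));m["extrinsics"]=E
    t=np.linspace(0,1.87,400);a=np.radians(115)-t
    P=np.array([FX(-70*np.cos(x),-78,27+70*np.sin(x)) for x in a]);U=proj(m,P,"wrist")
    for i in np.argsort(-S[1:,4])[:3]+1:
        d=np.hypot(*(U-C[i]).T);j=d.argmin();print("ball",C[i].round(1),S[i,4],"t",t[j].round(3),"off px",d[j].round(1))
E
python3 - <<'E'
from h import *
ball(cv2.imread("pics/g5full.png")[:,:,::-1].copy(),np.load("g5.npy"))
r.close()
r.move_pose(FX(64,-78,140),[180,0,FY]);st("above")
r.servo_line(FX(64,-78,103),feed=.15);st("behind");f0=np.array(r.current_wrist_force())
for t in np.linspace(0,.935,12):
    a=np.radians(115)-t;r.servo_line(FX(-70*np.cos(a)+23.5,-78,27+70*np.sin(a)+13),feed=.08 if t else .1)
    print(round(t,2),(np.array(r.current_wrist_force())-f0).round(1))
st("mid")
r.servo_line(FX(25,-78,110),feed=.15)
r.servo_line(FX(20,-60,190),feed=.25)
r.ungrasp();r.move_pose(FX(0,0,190),[180,0,FY]);r.pause(.2);st()
E=r.camera_model("wrist")["extrinsics"];im=r.read_camera("wrist");np.save("g6.npy",E);cv2.imwrite("pics/g6full.png",im[:,:,::-1]);ball(im,E)
for y in (FY,FY+90,FY+60,FY-60,FY-120,FY-90,FY+120,FY+150): 
    q=r.inverse_kinematics(FX(0,0,97),[180,0,y]);print(y,None if q is None else np.round(q,0))
E
```

```text
ball [429.  122.1] 842 t 0.042 off px 2.3
ball [233.4  43.1] 143 t 0.0 off px 211.4
ball [102.3  29.4] 94 t 0.0 off px 340.5
above 26.49 [ 0.6025 -0.1502  0.1391] F [ 0.2 -0.2  0.3] T [ 0.08 -0.01  0.05] op -0.0002 g 0.0
behind 26.89 [ 0.6024 -0.1492  0.1038] F [ 0.7 -0.1  0.4] T [-0.04  0.   -0.  ] op -0.0 g 0.0
0.0 [ 0.  -0.4 -1.2]
0.08 [0.5 0.8 1.2]
0.17 [3.4 0.5 3.3]
0.26 [ 3.6 -0.7  4.2]
0.34 [ 3.2 -0.4  3.6]
0.43 [1.4 0.3 1.3]
0.51 [ 2.1 -0.2  1.9]
0.6 [ 1.9 -0.2  1.3]
0.68 [1.8 0.4 0.3]
0.76 [0.5 0.7 0.7]
0.85 [ 1.3 -0.1  0.2]
0.94 [ 0.5  0.6 -1. ]
mid 29.9 [ 0.5288 -0.1404  0.1012] F [ 1.2  0.4 -0.5] T [-0.09 -0.41  0.01] op 0.0002 g 0.7
 32.11 [ 0.5487 -0.0649  0.19  ] F [ 0.  -0.4  0.4] T [-0.1  -0.   -0.01] op 0.0851 g 0.0
ball [415.6 245.1] 694 t 0.9 off px 2.7
ball [232.9  88.5] 131 t 0.0 off px 211.6
ball [102.3  88.4] 107 t 0.0 off px 335.1
-7.1 [ 14.  -3. -16.   0. -77.  69.]
82.9 [ 14.  -3. -16.   0. -77. 159.]
52.9 [ 14.  -3. -16.   0. -77. 129.]
-67.1 [ 14.  -3. -16.   0. -77.   9.]
-127.1 [ 14.  -3. -16.   0. -77. -51.]
-97.1 [ 14.  -3. -16.   0. -77. -21.]
112.9 [  14.   -3.  -16.    0.  -77. -171.]
142.9 [  14.   -3.  -16.   -0.  -77. -141.]
```

Lever at about 0.9, which is the middle. Now the nut: grip it with joint 6 near its top end and screw clockwise following the thread, watching the push up.

```bash
python3 - <<'E'
from h import *
Y0=82
r.move_pose(FX(0,0,140),[180,0,Y0]);r.servo_line(FX(0,0,97),feed=.12);st("down")
r.close();r.pause(.3);st("grip")
g=lambda:np.r_[np.mean([r.current_wrist_force() for _ in range(6)],0),np.mean([r.current_wrist_torque()[2] for _ in range(6)])]
b=g();H=[]
th=0
while th<4.4:
    th+=.2
    try: r.servo_line(FX(0,0,97-th*12/2/np.pi),rot=[180,0,(Y0-np.degrees(th)+180)%360-180],feed=.0013)
    except r.PlanningError as e: print(e);break
    v=g()-b;H.append(v[2]);print(round(th,1),v.round(2),np.round(r.current_joint_positions()[5]),round(r.current_clock(),2),round(r.current_opening(),4))
    base=np.median(H[:4]) 
    if len(H)>3 and v[2]-base>5.5: break
    if np.linalg.norm(v[:3])>30: break
E
```

```text
down 34.06 [ 0.5488 -0.0645  0.0974] F [ 0.4 -0.2  1.1] T [-0.07 -0.02  0.  ] op 0.0856 g 0.0
grip 34.92 [ 0.547  -0.0641  0.0982] F [-13.2   3.1   9.5] T [ 1.31  4.15 -0.06] op 0.031 g 58.5
0.2 [ 0.49 -0.    1.04 -0.03] 146.0 35.27 0.0314
0.4 [ 1.61  1.72  1.02 -0.03] 135.0 35.62 0.0311
0.6 [ 0.21  0.57  1.13 -0.02] 123.0 35.97 0.0311
0.8 [ 2.19  0.97  0.42 -0.03] 112.0 36.32 0.0312
1.0 [1.56 1.75 1.22 0.01] 101.0 36.67 0.031
1.2 [ 0.95  0.2   1.09 -0.06] 89.0 37.02 0.031
1.4 [ 0.37  0.83  1.15 -0.04] 78.0 37.37 0.0309
1.6 [ 0.42  1.17  1.4  -0.01] 66.0 37.72 0.0309
1.8 [-0.97  1.3   3.3  -0.04] 55.0 38.07 0.031
2.0 [-2.12  3.51  5.41  0.06] 43.0 38.42 0.0311
2.2 [-2.78  2.72  6.9   0.28] 32.0 38.77 0.031
```

The push began at about 1.65 rad and is now 5.8 N up, so it is slightly past snug. I back off 0.2 rad, release, and look at the lever.

```bash
python3 - <<'E'
from h import *
th=2.0
r.servo_line(FX(0,0,97-th*12/2/np.pi),rot=[180,0,82-np.degrees(th)],feed=.0013);r.pause(.2)
st("off");print(np.mean([r.current_wrist_force() for _ in range(8)],0).round(1),"baseline z was about 9.5+1.1")
print("tcp fix",tofix(r.current_tcp_pos()))
r.ungrasp();st("open")
r.servo_line(FX(0,0,150),feed=.2)
r.move_pose(FX(0,0,190),[180,0,FY]);r.pause(.2);st()
E=r.camera_model("wrist")["extrinsics"];im=r.read_camera("wrist");np.save("g7.npy",E);cv2.imwrite("pics/g7full.png",im[:,:,::-1]);ball(im,E)
E
```

```text
off 39.32 [ 0.547  -0.064   0.0952] F [-16.1   5.3  14.6] T [1.83 5.13 0.  ] op 0.0309 g 59.1
[-16.1   5.3  14.6] baseline z was about 9.5+1.1
tcp fix [-1.71558146e+00  9.42440372e-02  9.52158457e+01]
open 39.89 [ 0.5487 -0.0644  0.0931] F [-0.1  0.1 -0.6] T [ 0.01  0.02 -0.04] op 0.0855 g 0.0
 41.02 [ 0.5482 -0.0643  0.1887] F [-0.2 -0.8  0. ] T [0.   0.   0.01] op 0.0856 g 0.0
ball [416.7 244.8] 700 t 0.9 off px 2.8
ball [232.5  87.6] 134 t 0.0 off px 213.1
ball [101.6  87.4] 109 t 0.0 off px 337.1
```

Snug is about +4 N and the lever is still at the middle. The nut showed the fixture x is 2 mm less than assumed, so I correct that and close the lever.

```bash
cat >> h.py <<'E'
FX=fr(FX(-2.0,0,0)[:2],FY)
E
python3 - <<'E'
from h import *
r.close();r.move_pose(FX(0,-78,150),[180,0,FY]);r.pause(.1);f0=np.array(r.current_wrist_force())
def A(t,e=0):
    a=np.radians(115)-t;return FX(-70*np.cos(a)+11+(12.5+e)*np.sin(a),-78,27+70*np.sin(a)+(12.5+e)*np.cos(a)+19)
def B(t,e=0):
    a=np.radians(115)-t;return FX(-70*np.cos(a)+4,-78,27+70*np.sin(a)+12.5+e+19)
def go(P,t,feed=.05):
    r.servo_line(P,feed=feed);f=np.mean([r.current_wrist_force() for _ in range(4)],0)-f0;print(round(t,2),round(r.current_clock(),2),f.round(1));return f
go(A(.88,4),.88,.15)
for t in np.arange(.92,1.43,.08):
    if np.linalg.norm(go(A(t),t))>45: break
else:
    t=1.38
    go(A(t,10),t,.1);go(B(t,8),t,.1)
    for t in np.arange(1.38,1.9,.07):
        if np.linalg.norm(go(B(min(t,1.87)),t))>45: break
    for e in(-1,-2,-3,-4,-5):
        f=go(B(1.87,e),1.87,.02)
        if f[2]>28: break
st("end")
E
```

```text
0.88 42.76 [ 0.6 -0.2  0.7]
0.92 43.04 [1.2 0.2 0.2]
1.0 43.31 [2.9 0.1 1.7]
1.08 43.58 [ 4.  -3.   4.4]
1.16 43.84 [ 2.3 -3.4  6.3]
1.24 44.11 [ 2.5 -2.5  7.4]
1.32 44.38 [ 2.7 -2.5  7.8]
1.4 44.64 [ 1.4 -2.3  7.9]
1.38 44.91 [ 2.6 -0.6  7.2]
1.38 45.26 [-3.9  2.8  8.5]
1.38 45.57 [-18.5   6.7  32.2]
1.45 45.82 [-26.1  10.   37. ]
1.87 47.48 [-3.7  0.3  6.2]
1.87 47.73 [-4.9  2.2 10.3]
1.87 47.98 [-7.1  3.2 15.8]
1.87 48.23 [-10.5   4.2  20.8]
1.87 48.48 [-13.5   5.6  25.4]
end 48.48 [ 0.4723 -0.1336  0.0668] F [-14.4   5.4  25.5] T [ 1.92  4.99 -0.03] op 0.0001 g 12.5
```

The forces suggest the ball may have slipped behind the finger, so I lift off and measure the lever.

```bash
python3 - <<'E'
from h import *
p=tofix(r.current_tcp_pos());print(p)
r.servo_line(FX(p[0]-15,-78,p[2]+10),feed=.15);r.servo_line(FX(-90,-78,190),feed=.25)
r.move_pose(FX(-20,-20,200),[180,0,FY]);r.pause(.2);st()
E=r.camera_model("wrist")["extrinsics"];im=r.read_camera("wrist");np.save("g8.npy",E);cv2.imwrite("pics/g8full.png",im[:,:,::-1]);ball(im,E)
cv2.imwrite("pics/g8.png",cv2.resize(im[60:320,190:500,::-1],None,fx=2.3,fy=2.3,interpolation=cv2.INTER_CUBIC))
E
```

```text
[-65.16000411 -78.20330482  66.82759074]
 50.02 [ 0.5238 -0.0819  0.1996] F [-0.8 -0.6  0.3] T [ 0.03 -0.01 -0.02] op 0.0001 g 0.0
ball [379.3 232.6] 512 t 1.87 off px 2.5
ball [216.5  67.6] 129 t 0.0 off px 199.1
ball [90.7 63.5] 82 t 0.0 off px 319.7
```

View pics/g8.png

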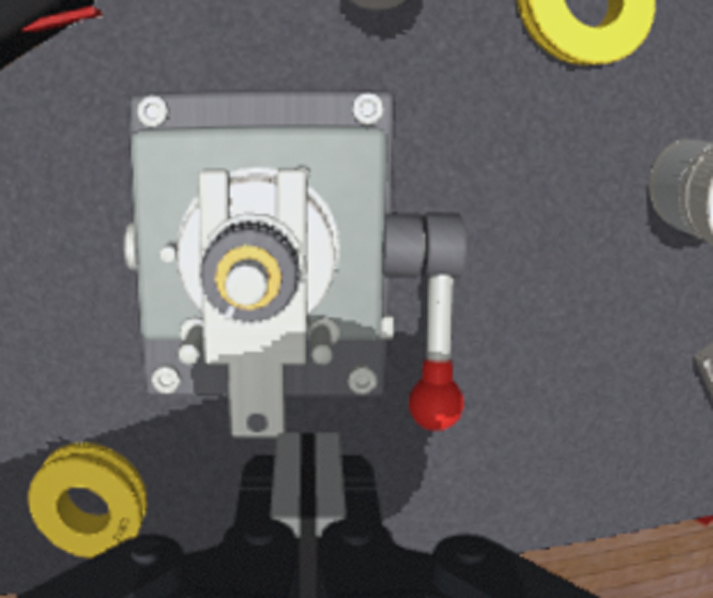

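The lever is closed: ball at (437,400), measured t ≈ 1.87, and it met a firm stop. The strap lies straight under the nut with its tail at (257,400) between the pins. The nut mark, now at (230,312), has turned about 1.9 rad. The robot is clear, so I hand in.

```bash
python3 -c "
from rig import r
print(r.finish_job(), r.current_clock())"
```

```text
the job is handed in; nothing more can be done
the job is handed in; nothing more can be done
```

I handed the job in after about 50 s on the robot's clock: the strap is under the nut on the ring, the nut is roughly 0.25 rad past snug and the lever is closed on its stop, but the clamping force and the judge's result were not shown to me.

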